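# Clamp the steel test block until the torque knob clicks

## Task

Lay the flat rectangular steel block on the bed of the bench clamp, its long side running from jaw to jaw, and let go of it. Then turn the clamp's wing knob clockwise until the sprung jaw holds the block against the fixed jaw and the knob has clicked past its detent and stays at its end stop. Leave the other specimens and the bottle where they are.

Things in the scene. Friction and masses are not known exactly. Their poses are not given: they have to be found in the camera images.
- steel_block: loose flat plain rectangular brown steel block with square corners, 58 x 84 x 17 mm (its own x, y, z), 0.55 kg, the largest and thinnest of three specimens that lie flat on the worktop; origin at the centre of its underside
- ore_piece: bystander: loose reddish ore piece with cut-off corners, 48 x 72 x 21 mm; origin at the centre of its underside
- resin_piece: bystander: loose clear resin block, 50 x 74 x 20 mm; origin at the centre of its underside
- bottle: bystander: upright white bottle, 40 mm diameter, 96 mm tall; origin at the centre of its underside
- clamp: grey bench clamp, fixed, 330 mm long (own x -130 to +200 mm), 110 wide, up to 125 tall. Origin at worktop height; x runs from the fixed jaw (near the robot) to the knob's head, z up. Fixed jaw: face at x = -100 mm, 56 wide, top at z = 60. Base plate top at z = 12. The head has a sloping face that leans 35 degrees back towards -x (over the jaws), centre at x = +122, z = 78 mm
- bed_centre (a point): middle of the top of the clamp's flat steel bed (x = -48, y = 0, z = 31 mm of the clamp; axes as the clamp's). Bed 46 mm wide, x = -100 to -4 mm, free on both sides down to the base plate. The block is laid with its origin within about 7 mm of this point; the jaw then pushes it on to the fixed jaw (towards -x)
- sprung_jaw: moving jaw, steel plate 12 x 54 x 26 mm (z = 33 to 59 mm); origin on its face towards the block, mid width, at worktop height. Its face is at clamp x = +4 mm at knob 0 (gap between jaws 104 mm) and advances towards -x 12.7 mm per rad of the knob; backed by springs, it yields up to 14 mm
- knob_grip (a point): middle of the knob's wing, on its axis, 30 mm above the sloping face. z: the knob's axis, out of the face, 35 degrees from vertical, leaning towards -x of the clamp; x: along the wing, turns with it. Wing 62 mm long (x), 16 thick (y), 10 to 44 mm above the face, on a round dial of 60 mm diameter; keep fingertips 11 mm or more above the face
- knob (a joint): knob angle, rad, clockwise positive seen facing the sloping face; 0 = jaw open, 2.04 = end stop. Light until about 1.45, then it must be forced (about 0.27 N m) over the detent, whose crest is at 1.75; past it, it snaps on to the end stop and stays; before it, it is pushed back. At 1.2 the wing runs straight up the slope
Not all that is in view belongs to the job. Leave any orange, purple or turquoise look-alike of the steel_block alone.

How it is judged:
By the outcome, as a careful person would: the job done as asked, in the order asked, and still so for the second after the job is handed in, with the robot touching nothing.
It also fails if it takes over 64 s, if anything falls off the work surface, if the arm or the gripper's body presses on something with over 40 N, if the wrist force passes 120 N, or if a joint passes its speed limit or range.

## Robot

A 6-joint arm with a two-finger parallel gripper is mounted at the origin on a cart in front of the work surface, level with it; the furniture and walls round the work are solid. World frame = base frame: x ahead of the robot, y to its left, z up, the work surface at z = 0. Lengths are in mm, angles in rad, forces in N, time in s.
With the tool pointing down it reaches from about 350 to 875 mm from the base axis. Payload 4.2 kg.
Tool frame: the origin (TCP) lies at the very end of the fingers, on their centre line; the grasp point (between the pads) lies 19 mm behind it; z points along the fingers, y is the line along which they close (so a half turn about z gives the same grasp; the last joint's range is limited). The gripper opens to 85 mm and grips with 20 to 120 N. Pads are 22 mm wide; open, the fingers measure 114 mm over their backs; the gripper's body (76 mm by 85 mm) begins 54 mm behind the grasp point. The pads swing forward as they close: fully open they stand 13 mm farther back than shut.
Start: joints at [1.381, 0.385, 0.008, 0, -1.194, -0.259], TCP at [271.144, 563.099, 231.312] pointing down, gripper open.
Joint ranges: [-3.14, 3.14], [-1.21, 2.06], [-1.07, 1.41], [-3.16, 2.05], [-2.99, -0.16], [-3.1, 3.1]. Speed limits (rad/s): [2.79, 2.79, 3.14, 3.14, 3.14, 3.14].

## Interface

Orientations are given as a unit quaternion [x, y, z, w].
In Python, from bench import monitor, get_image, camera_info, job_done gives the robot as it stands.
- The arm moves only by the tool send_rows, never from a script. Its argument "series" is a list of rows, each a list of 3 entries, a list of its own where there are three numbers: the shift along the tool's x, y, z in mm, then the turn, a rotation vector about the tool's x, y, z in rad, then the finger opening in mm, from 0 to 85.4. A call has 1 to 8 rows; each row shifts and turns the commanded pose from where the row before left it, along the tool's axes as they then stand; what a row does not reach is not made up. A row lasts 1/10 s, in which the tool goes at most 50 mm and 8.59 degrees, less where a joint would pass 70% of its speed; a pose out of reach is approached as far as the arm can. A call with a gripper value outside its range is refused whole. The fingers move at their own pace and stop on an object; the grip force is fixed at half the most. Time passes only in rows, so rows that do not move let the fingers close. It gives the time, the measured TCP pose, the force, the opening and the grip force at its end, in the units of the state.
- monitor.read_state(): the state, without advancing time (a new reading comes with each control period).
- get_image(name): name is "scene" or "top" or "wrist"; returns the picture (480x640x3 uint8, red, green, blue); there is no depth.
- camera_info(name): a dict with "intrinsics" (3x3 intrinsics, pixels), "R" (3x3) and "t" (3): a world point X has camera coordinates R X + t. Camera axes: x right, y down, z forward; pixel columns grow to the right and rows downward; lengths in mm; the calibration is good to about 2 mm. A picture is of the moment at which its call begins: read the wrist's pose just before it. camera_info takes no time and is no camera call; for the wrist camera it gives the pose at the moment of the call.
- job_done(): hands the job in; it is judged then, once.
The state is a dict: "clock": time; "joints": joint angles; "joint_vel": joint speeds; "joint_efforts": joint torques, N m; "position": TCP position; "ee_rot": TCP orientation; "contact_force": force on the tool from outside, world axes, zero at the start; "wrist_torque": the same for the moment, N m; "gripper_width": finger opening in mm; "grasp_force": force on a finger pad.
Only numpy, scipy, OpenCV 4.12 (cv2) and the standard library are available. Lean on these libraries where they do the work, as an engineer would, in place of code of your own. Each camera call takes 0.05 s, during which the arm holds its last target. There are 200 camera calls.

## Working session

There is one attempt and no reset: what is moved stays moved. The work goes in short steps, Python scripts to look and compute and a tool call to move; the robot and the scene stay as the last step left them, time stands still between calls to the robot, and variables do not carry over. Pictures are saved under pics/ and viewed, at most 10 in all, crops included, and the job is handed in when it is done.

Besides the shell and the picture viewer there is one more tool, called after ">>>" as name(argument=value, ...) on one line, values as JSON. send_rows: Moves the arm, as the interface text tells. Its arguments: {"type":"object","properties":{"series":{"type":"array"}},"required":["series"]}

```bash
mkdir -p pics; cat > h.py <<'E'
import numpy as np, cv2
from bench import monitor, get_image, camera_info
def save(n,fn):
    ci=camera_info(n); im=get_image(n); cv2.imwrite('pics/'+fn,im[:,:,::-1]); 
    np.savez('pics/'+fn[:-4]+'.npz',K=ci['intrinsics'],R=ci['R'],t=ci['t'],im=im); return im
def load(fn):
    d=np.load('pics/'+fn+'.npz'); return d
def proj(d,X):
    K,R,t=d['K'],d['R'],d['t']; c=np.atleast_2d(X)@R.T+t; p=c@K.T; return p[:,:2]/p[:,2:]
def ray(d,uv):
    K,R,t=d['K'],d['R'],d['t']; o=-R.T@t; v=R.T@np.linalg.inv(K)@np.array([uv[0],uv[1],1.]); return o,v/np.linalg.norm(v)
def onz(d,uv,z):
    o,v=ray(d,uv); return o+v*(z-o[2])/v[2]
def tri(obs):
    A=np.zeros((3,3));b=np.zeros(3)
    L=[ray(d,uv) for d,uv in obs]
    for o,v in L:
        P=np.eye(3)-np.outer(v,v);A+=P;b+=P@o
    X=np.linalg.solve(A,b); return X,[np.linalg.norm((np.eye(3)-np.outer(v,v))@(X-o)) for o,v in L]
E
python3 - <<'E'
from h import *
print(monitor.read_state())
for n in['top','scene','wrist']:
    save(n,n+'0.png'); d=load(n+'0'); print(n,-d['R'].T@d['t'],d['R'].round(3).tolist(),d['K'].tolist())
E
```

```text
{'clock': 0.0, 'joints': array([ 1.38060811e+00,  3.85512391e-01,  6.59185479e-03, -5.56396314e-04,
       -1.19399243e+00, -2.58612432e-01]), 'joint_vel': array([-4.84342943e-04, -1.88692682e-03, -8.68716571e-05,  1.85415201e-03,
       -2.06203477e-03, -1.10526372e-03]), 'joint_efforts': array([-2.17905936e-04, -3.92290485e+01,  1.88406086e+01,  4.18613479e+00,
       -4.55878529e-03, -5.52391327e-06]), 'position': array([270.88130078, 562.57353403, 230.22643645]), 'ee_rot': array([ 9.74904301e-01, -2.22621692e-01, -2.22221232e-04,  1.06654397e-03]), 'contact_force': array([-0.34710582,  0.73419658,  0.85170878]), 'wrist_torque': array([-0.0049421 ,  0.0314042 ,  0.08846195]), 'grasp_force': 0.0, 'gripper_width': 85.44710257647861}
top [ 398.21008479  -18.8007089  1174.68552231] [[-0.029, -1.0, 0.001], [-0.993, 0.029, -0.113], [0.113, -0.005, -0.994]] [[435.98742082267387, 0.0, 314.4653364485738], [0.0, 435.98742082267387, 242.80194198470716], [0.0, 0.0, 1.0]]
scene [-250.32596858 -973.46352189  626.73953034] [[0.767, -0.641, -0.026], [-0.274, -0.29, -0.917], [0.581, 0.71, -0.398]] [[566.0842324392802, 0.0, 309.8650383524341], [0.0, 566.0842324392802, 239.35848992467902], [0.0, 0.0, 1.0]]
wrist [343.69195983 527.05096793 372.43569279] [[-0.434, -0.901, 0.002], [-0.854, 0.413, 0.316], [-0.285, 0.136, -0.949]] [[377.2174495687398, 0.0, 314.1496064841977], [0.0, 377.2174495687398, 237.7684746771231], [0.0, 0.0, 1.0]]
```

View pics/top0.png

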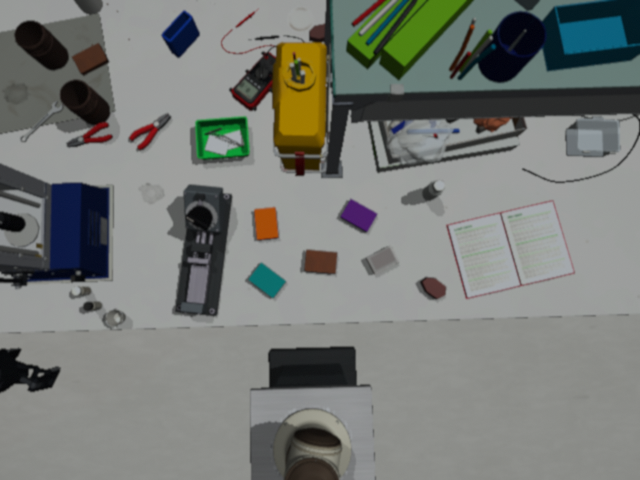

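View pics/scene0.png

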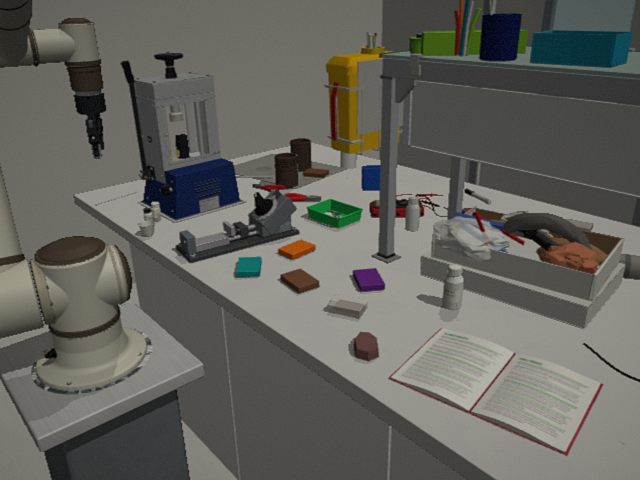

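The top picture shows the clamp (fixed jaw near (195,300), knob (202,215)). What could be taken for the block: brown plate (321,262), far brown piece on the mat (90,58), reddish ore with cut corners (433,288), clear resin (381,261), and the orange (266,223), purple (358,215) and turquoise (266,281) look-alikes. By description I choose the brown one at (321,262), scene (300,280).

```bash
cat >> h.py <<'E'
def brown(d,cx,cy,r=45):
    im=d['im']; hsv=cv2.cvtColor(im,cv2.COLOR_RGB2HSV)
    m=cv2.inRange(hsv,(2,70,25),(16,200,170)); k=np.zeros_like(m); cv2.circle(k,(int(cx),int(cy)),r,255,-1); m&=k
    cs,_=cv2.findContours(m,cv2.RETR_EXTERNAL,cv2.CHAIN_APPROX_NONE); return max(cs,key=cv2.contourArea)
E
python3 - <<'E'
from h import *
d=load('top0'); s=load('scene0')
for dd,c in((d,(321,262)),(s,(300,281)),(d,(90,58))):
    c=brown(dd,*c); print(cv2.contourArea(c)); r=cv2.minAreaRect(c); 
    b=cv2.boxPoints(r); print(r); print(b.round(1).tolist())
    if dd is d:
        w=np.array([onz(d,p,17) for p in b]); print(w.round(1).tolist(), [np.linalg.norm(w[i]-w[i-1]).round(1) for i in range(4)],w.mean(0))
for n,u in dict(post=(335,172),jawend=(180,312),knob=(202,215),turq=(266,281),oran=(266,223),resin=(381,261),purp=(358,215),bot=(433,190)).items(): print(n,onz(d,u,15).round(0))
im=d['im'][170:330,140:340]; cv2.imwrite('pics/c1.png',cv2.resize(im,None,fx=4,fy=3.75,interpolation=cv2.INTER_CUBIC)[:,:,::-1])
E
```

```text
597.0
((320.2663879394531, 261.5697021484375), (30.691614151000977, 21.18536376953125), 5.194429397583008)
[[304.0, 270.70001220703125], [305.8999938964844, 249.60000610351562], [336.5, 252.39999389648438], [334.6000061035156, 273.5]]
[[455.9, 5.8, 17.0], [512.0, -0.8, 17.0], [502.2, -82.1, 17.0], [446.2, -75.0, 17.0]] [np.float64(81.4), np.float64(56.5), np.float64(81.8), np.float64(56.4)] [479.08649049 -38.03504605  17.        ]
534.0
((299.2660217285156, 280.3380126953125), (37.251625061035156, 20.744539260864258), 34.695152282714844)
[[278.0, 278.29998779296875], [289.8999938964844, 261.20001220703125], [320.5, 282.3999938964844], [308.70001220703125, 299.5]]
582.0
((89.77313995361328, 58.475975036621094), (21.302139282226562, 30.20263671875), 62.35402297973633)
[[71.5, 56.0], [98.19999694824219, 42.0], [108.0999984741211, 60.900001525878906], [81.30000305175781, 74.9000015258789]]
[[1077.0, 642.3, 17.0], [1116.6, 568.4, 17.0], [1059.6, 539.2, 17.0], [1020.3, 612.9, 17.0]] [np.float64(63.8), np.float64(83.9), np.float64(64.1), np.float64(83.5)] [1068.3884972   590.69546452   17.        ]
post [723. -86.  15.]
jawend [357. 335.  15.]
knob [614. 277.  15.]
turq [432. 107.  15.]
oran [587. 105.  15.]
resin [ 476. -200.   15.]
purp [ 602. -144.   15.]
bot [ 665. -350.   15.]
```

View pics/c1.png

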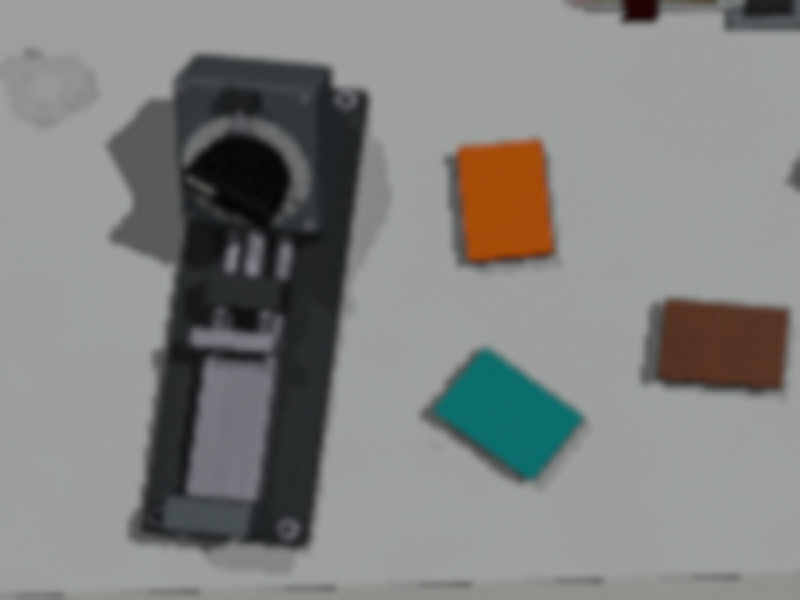

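The crop confirms it: a plain brown square-cornered plate at (720,345), the orange and turquoise look-alikes, and the clamp with knob at (240,180), jaw plate (235,340), bed (230,430). Now the wrist view over the clamp.

>>> send_rows(series=[[[35, 30, -10], [0, 0, 0], 85], [[40, 25, -10], [0, 0, 0], 85], [[43, 16, -10], [0, 0, 0], 85], [[43, 16, -10], [0, 0, 0], 85], [[43, 16, -10], [0, 0, -0.11], 85], [[47, 11, -10], [0, 0, -0.11], 85], [[47, 6, -10], [0, 0, -0.11], 85], [[47, 0, -10], [0, 0, 0], 85]])

```text
clock: 0.95
position: [543.2, 331.7, 312.5]
ee_rot: [0.998, -0.059, 0.0, -0.0]
contact_force: [0.8, 1.3, 0.2]
gripper_width: 84.9
grasp_force: 0.0
```

>>> send_rows(series=[[[0, 0, 0], [0, 0, 0], 85], [[0, 0, 0], [0, 0, 0], 85]])

```text
clock: 1.15
position: [542.6, 333.1, 310.0]
ee_rot: [0.998, -0.06, -0.001, 0.001]
contact_force: [-0.4, 0.3, -0.4]
gripper_width: 85.1
grasp_force: 0.0
```

```bash
python3 - <<'E'
from h import *
save('wrist','w1.png'); s=monitor.read_state(); print(s['position'],s['ee_rot'],s['joints'].round(3))
E
```

```text
[541.68828809 333.42146595 310.23259515] [ 9.98212657e-01 -5.97532561e-02 -8.35987996e-04  5.83639429e-04] [ 8.050e-01  3.660e-01  1.750e-01 -1.000e-03 -1.382e+00  6.460e-01]
```

View pics/w1.png

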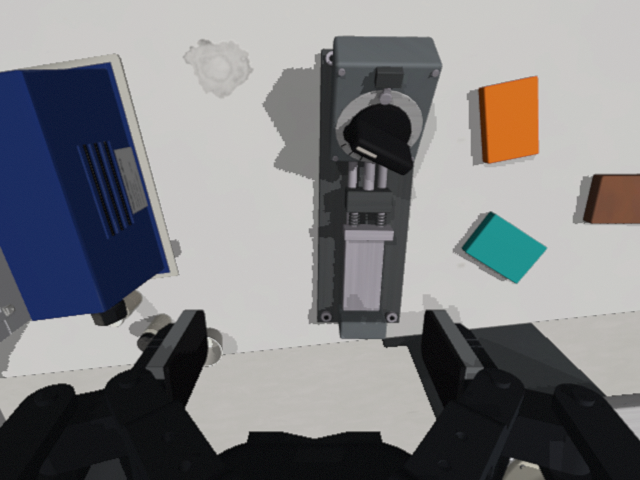

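The wrist view shows the clamp: jaw plate top edge (344–393, 231–240), bed (343–383, 241–311), fixed jaw (340–387, 323–338), knob (380,130), base screws (326,317), (391,317), (329,57). Second view with a baseline, then a view over the block.

>>> send_rows(series=[[[-20, 43, 0], [0, 0, 0], 85], [[-20, 43, 0], [0, 0, 0], 85], [[-20, 43, 0], [0, 0, 0], 85], [[-20, 43, 0], [0, 0, 0], 85], [[0, 0, 0], [0, 0, 0], 85], [[0, 0, 0], [0, 0, 0], 85], [[0, 0, 0], [0, 0, 0], 85]])

```text
clock: 1.9
position: [441.9, 173.2, 311.5]
ee_rot: [0.998, -0.059, 0.0, -0.0]
contact_force: [0.5, 1.4, -0.2]
gripper_width: 85.1
grasp_force: 0.0
```

```bash
python3 - <<'E'
from h import *
save('wrist','w2.png'); s=monitor.read_state(); print(s['position'],s['ee_rot'],s['joints'].round(3))
a=load('w1');b=load('w2')
# where to crop in w2
X=onz(a,(360,240),45);p=proj(b,X)[0];print(X,p)
print(onz(a,(620,200),17))
c1=a['im'][215:345,310:440]; x,y=int(p[0]),int(p[1]); x0=max(0,x-60); y0=max(0,y-40)
print(x0,y0)
c2=b['im'][y0:y0+130,x0:x0+130]
f=lambda c:cv2.resize(c,(390,520),interpolation=cv2.INTER_CUBIC)
cv2.imwrite('pics/c2.png',np.hstack([f(c1),f(c2)])[:,:,::-1])
for dd,c in((b,proj(b,[479,-38,17])[0]),):
    k=brown(dd,*c,r=80); bx=cv2.boxPoints(cv2.minAreaRect(k)); w=np.array([onz(b,q,17) for q in bx]);print(c,bx.round(1).tolist(),w.round(1).tolist(),w.mean(0))
E
```

```text
[442.18160902 173.42269195 311.24524354] [ 9.98279543e-01 -5.86339972e-02  3.34830341e-05 -8.49730565e-05] [ 0.717  0.073 -0.203 -0.    -1.294  0.737]
[478.61625083 287.34411431  45.        ] [204.56824098 168.78397036]
[481.14953971 -23.14020003  17.        ]
144 128
[498.25529035 130.42786955] [[453.0, 104.0], [538.0, 104.0], [538.0, 156.0], [453.0, 156.0]] [[512.9, 12.0, 17.0], [502.0, -80.0, 17.0], [445.4, -83.9, 17.0], [456.7, 12.1, 17.0]] [479.23461559 -34.95245881  17.        ]
```

View pics/c2.png

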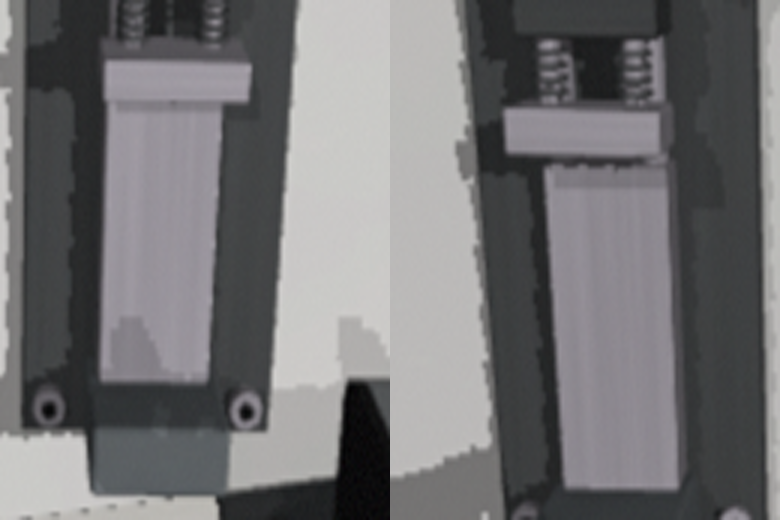

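Both crops show the jaw plate top (bright bar), the bed and, below it, the face of the fixed jaw. Left picture bar (104–252, 60–103), bed end (100–208, 382); right picture bar (504–662, 105–156), bed end (563–680, 487). Triangulating these.

```bash
python3 - <<'E'
from h import *
a=load('w1');b=load('w2')
L=lambda x,y:(310+x/3-.5,215+y/4-.5)
R=lambda x,y:(144+(x-390)/3-.5,128+y/4-.5)
P=dict(jfl=((104,101),(507,152)),jfr=((250,103),(660,156)),jbl=((104,60),(504,105)),jbr=((252,64),(662,108)),bl=((100,381),(563,487)),br=((208,383),(680,488)),screwL=((48,407),(523,513)),screwR=((246,410),(737,518)))
W={}
for k,(l,r) in P.items():
    X,e=tri([(a,L(*l)),(b,R(*r))]); W[k]=X; print(k,X.round(1),np.round(e,1))
# clamp frame from plane-casting at known heights, both views
for nm,d,F,i in(('w1',a,L,0),('w2',b,R,1)):
    g=lambda k,z:onz(d,F(*P[k][i]),z)
    jf=(g('jfl',59)+g('jfr',59))/2; bd=(g('bl',31)+g('br',31))/2
    jl=g('jfr',59)-g('jfl',59); bw=g('br',31)-g('bl',31)
    ax=jf-bd; print(nm,'jawface',jf.round(1),'bedend',bd.round(1),'len',np.hypot(*ax[:2]).round(1),'yaw',np.arctan2(ax[1],ax[0]).round(3),'jaw w',np.hypot(*jl[:2]).round(1),'jawyaw',np.arctan2(jl[0],-jl[1]).round(3),'bedw',np.linalg.norm(bw).round(1))
    u=ax[:2]/np.hypot(*ax[:2]); print('bedcentre',(bd[:2]+52*u).round(1),(jf[:2]-52*u).round(1))
E
```

```text
jfl [485.8 305.7  57.9] [0.2 0.2]
jfr [478.9 252.7  59.1] [0. 0.]
jbl [497.5 304.4  57. ] [0.4 0.4]
jbr [490.1 250.7  57.2] [0.7 0.7]
bl [384.2 315.2  31.6] [0.1 0.1]
br [377.3 270.   29.6] [0.4 0.4]
screwL [373.5 337.5  22.2] [1.3 1.3]
screwR [359.5 252.1  17.4] [1.7 1.7]
w1 jawface [482.4 279.3  59. ] bedend [380.8 292.8  31. ] len 102.6 yaw -0.132 jaw w 53.6 jawyaw -0.133 bedw 45.3
bedcentre [432.3 285.9] [430.9 286.1]
w2 jawface [482.5 278.9  59. ] bedend [381.  292.4  31. ] len 102.4 yaw -0.132 jaw w 52.8 jawyaw -0.137 bedw 46.5
bedcentre [432.6 285.6] [431.  285.8]
```

>>> send_rows(series=[[[0, 45, 0], [0, 0, 0.14], 85], [[0, 45, 0], [0, 0, 0.14], 85], [[0, 45, 0], [0, 0, 0.14], 85], [[0, 0, 0], [0, 0, 0.14], 85], [[0, 0, 0], [0, 0, 0.14], 85], [[0, 0, 0], [0, 0, 0.14], 85], [[0, 0, 0], [0, 0, 0.14], 85], [[0, 0, 0], [0, 0, 0.14], 85]])

```text
clock: 2.75
position: [408.5, 43.6, 310.9]
ee_rot: [0.813, -0.583, -0.0, 0.0]
contact_force: [0.1, 0.2, -0.9]
gripper_width: 85.1
grasp_force: 0.0
```

>>> send_rows(series=[[[0, 0, 0], [0, 0, 0.148], 85], [[0, 0, 0], [0, 0, 0.148], 85], [[0, 0, 0], [0, 0, 0.149], 85], [[25, -26, 20], [0, 0, 0], 85], [[25, -26, 20], [0, 0, 0], 85], [[23, -27, 20], [0, 0, 0], 85], [[0, 0, 0], [0, 0, 0], 85], [[0, 0, 0], [0, 0, 0], 85]])

```text
clock: 3.55
position: [478.7, -38.7, 250.0]
ee_rot: [-0.666, 0.746, 0.001, -0.001]
contact_force: [-0.3, 0.5, -0.1]
gripper_width: 85.1
grasp_force: 0.0
```

```bash
cat >> h.py <<'E'
def corners(c):
    bx=cv2.approxPolyDP(cv2.convexHull(c),0.05*cv2.arcLength(c,True),True).reshape(-1,2).astype(float); return bx
E
python3 - <<'E'
from h import *
save('wrist','w3.png'); s=monitor.read_state(); print(s['position'],s['ee_rot'],s['joints'].round(3))
d=load('w3'); p=proj(d,[479,-37,17])[0]; print(p)
c=brown(d,*p,r=90); print(cv2.contourArea(c)); q=corners(c)
w=np.array([onz(d,x,17) for x in q]); print(q.tolist(),w.round(1).tolist(),w.mean(0))
x,y=int(p[0]),int(p[1]); im=d['im'][max(0,y-110):y+110,x-140:x+140].copy(); cv2.imwrite('pics/c3.png',cv2.resize(im,None,fx=2,fy=2)[:,:,::-1])
# height: second view w2 corners
b=load('w2'); k=brown(b,498,130,80); q2=corners(k); print(q2.tolist())
for x in q2:
    X=onz(b,x,17); j=np.argmin(np.linalg.norm(w-X,axis=1)); print(tri([(b,x),(d,q[j])]))
E
```

```text
[478.64901315 -38.23823535 250.9255701 ] [-6.66186808e-01  7.45784709e-01  1.82973379e-04 -5.20558043e-04] [ 0.26   0.121 -0.301  0.    -1.15  -0.372]
[312.98061078 199.22845389]
4421.5
[[340.0, 157.0], [339.0, 237.0], [287.0, 237.0], [285.0, 157.0]] [[447.9, -75.8, 17.0], [456.6, 6.2, 17.0], [510.6, -0.1, 17.0], [501.4, -81.9, 17.0]] [479.11500468 -37.91595564  17.        ]
[[538.0, 105.0], [528.0, 155.0], [453.0, 153.0], [459.0, 105.0]]
(array([501.19209028, -81.61916516,  14.46989597]), [np.float64(0.38781574104062894), np.float64(0.3878157410406389)])
(array([447.3244091 , -75.18249511,  12.11944375]), [np.float64(0.300120980889893), np.float64(0.3001209808898911)])
(array([457.49648299,   9.05455678,   7.71623616]), [np.float64(1.2772659622445077), np.float64(1.2772659622445368)])
(array([511.18750523,   2.53776641,   9.00391263]), [np.float64(0.3452244320450696), np.float64(0.3452244320450601)])
```

View pics/c3.png

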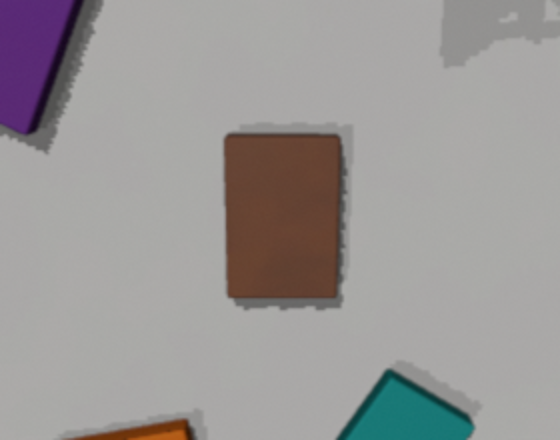

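The crop shows the brown plate with square corners, aligned with the gripper, well clear of the purple (10,60) and turquoise (400,400) ones. Descend and half close to find the tip height.

>>> send_rows(series=[[[0, 0, 48], [0, 0, 0], 85], [[0, 0, 48], [0, 0, 0], 85], [[0, 0, 48], [0, 0, 0], 85], [[0, 0, 48], [0, 0, 0], 80], [[0, 0, 35], [0, 0, 0], 75], [[0, 0, 12], [0, 0, 0], 70], [[0, 0, 4], [0, 0, 0], 68], [[0, 0, 0], [0, 0, 0], 68]])

```text
clock: 4.4
position: [478.9, -37.7, 8.9]
ee_rot: [-0.667, 0.745, -0.0, 0.0]
contact_force: [-0.4, -0.7, -0.0]
gripper_width: 67.5
grasp_force: 0.0
```

>>> send_rows(series=[[[0, 0, 1], [0, 0, 0], 67], [[0, 0, 1], [0, 0, 0], 67], [[0, 0, 1], [0, 0, 0], 67], [[0, 0, 0], [0, 0, 0], 67]])

```text
clock: 4.8
position: [478.3, -38.6, 5.8]
ee_rot: [-0.666, 0.746, -0.0, 0.0]
contact_force: [-0.3, 0.1, 1.0]
gripper_width: 66.7
grasp_force: 0.0
```

>>> send_rows(series=[[[0, 0, 2], [0, 0, 0], 66], [[0, 0, 2], [0, 0, 0], 66], [[0, 0, 0], [0, 0, 0], 66]])

```text
clock: 5.1
position: [477.9, -38.8, 1.0]
ee_rot: [-0.666, 0.746, 0.0, -0.0]
contact_force: [0.7, 0.3, -0.3]
gripper_width: 65.9
grasp_force: 0.0
```

>>> send_rows(series=[[[0, 0, 2], [0, 0, 0], 66], [[0, 0, 0], [0, 0, 0], 66]])

```text
clock: 5.3
position: [478.0, -38.7, -1.0]
ee_rot: [-0.666, 0.746, 0.0, -0.0]
contact_force: [0.6, 0.2, -0.0]
gripper_width: 66.0
grasp_force: 0.0
```

```bash
python3 - <<'E'
from h import *
save('wrist','w4.png'); s=monitor.read_state(); print(s['position'],s['contact_force'])
E
```

```text
[477.98500507 -38.7324892   -0.88779102] [ 0.58251957 -0.06245388 -0.10395157]
```

View pics/w4.png

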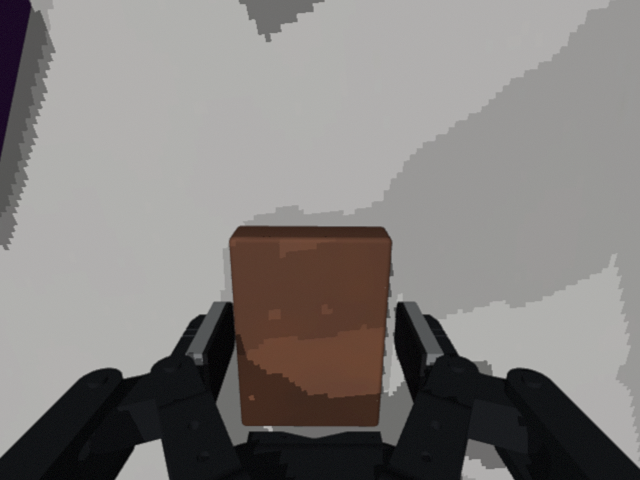

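The fingers straddle the block symmetrically (pads at x≈215 and 415, block 232–390). Close, lift slightly.

>>> send_rows(series=[[[0, 0, 0], [0, 0, 0], 50], [[0, 0, 0], [0, 0, 0], 50], [[0, 0, 0], [0, 0, 0], 45], [[0, 0, 0], [0, 0, 0], 45], [[0, 0, -15], [0, 0, 0], 45], [[0, 0, -25], [0, 0, 0], 45], [[0, 0, -30], [0, 0, 0], 45], [[0, 0, 0], [0, 0, 0], 45]])

```text
clock: 6.15
position: [479.6, -38.3, 71.4]
ee_rot: [-0.666, 0.746, -0.001, 0.002]
contact_force: [0.9, 0.5, -5.5]
gripper_width: 56.3
grasp_force: 67.5
```

```bash
python3 - <<'E'
from h import *
save('wrist','w5.png'); s=monitor.read_state(); print(s['position'],s['contact_force'],s['gripper_width'],s['grasp_force'])
im=load('w5')['im']; im4=load('w4')['im']
cv2.imwrite('pics/c5.png',cv2.resize(im[200:480],None,fx=1.25,fy=1.25)[:,:,::-1])
E
```

```text
[478.06379242 -38.43716592  69.53005813] [-0.0350013   0.70518902 -6.32979131] 56.20768684760517 67.37851738929749
```

View pics/c5.png

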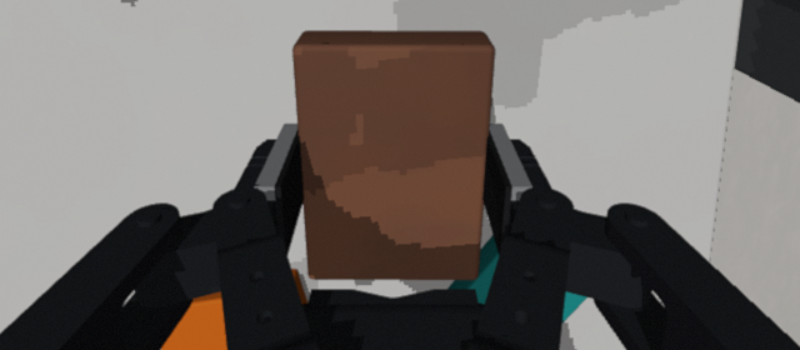

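Block is firmly held (67 N, 56 mm), centred between the pads. Raise, turn to the clamp's yaw, move over.

>>> send_rows(series=[[[0, 0, -15], [0, 0, -0.141], 45], [[0, 0, -15], [0, 0, -0.141], 45], [[0, 0, -15], [0, 0, -0.141], 45], [[0, 0, -15], [0, 0, -0.141], 45], [[0, 0, -15], [0, 0, -0.141], 45], [[0, 0, -15], [0, 0, -0.141], 45], [[0, 0, -10], [0, 0, -0.141], 45], [[0, 0, 0], [0, 0, -0.141], 45]])

```text
clock: 7.0
position: [477.1, -38.6, 167.8]
ee_rot: [0.962, -0.272, -0.001, 0.0]
contact_force: [-0.2, -0.1, -5.4]
gripper_width: 56.3
grasp_force: 67.4
```

>>> send_rows(series=[[[0, 0, 0], [0, 0, -0.141], 45], [[0, 0, 0], [0, 0, -0.141], 45], [[0, 0, 0], [0, 0, -0.14], 45], [[0, -30, 0], [0, 0, 0], 45], [[-10, -45, 0], [0, 0, 0], 45], [[-20, -45, 0], [0, 0, 0], 45], [[-20, -45, 0], [0, 0, 0], 45], [[-20, -45, 0], [0, 0, 0], 45]])

```text
clock: 7.8
position: [434.0, 179.3, 166.1]
ee_rot: [0.998, -0.068, -0.003, 0.002]
contact_force: [2.1, -0.0, -6.1]
gripper_width: 56.4
grasp_force: 67.4
```

>>> send_rows(series=[[[-15, -45, 0], [0, 0, 0], 45], [[-4, -40, 0], [0, 0, 0], 45], [[0, -20, 0], [0, 0, 0], 45], [[0, 0, 0], [0, 0, 0], 45], [[0, 0, 0], [0, 0, 0], 45], [[0, 0, 0], [0, 0, 0], 45]])

```text
clock: 8.4
position: [431.1, 283.6, 167.7]
ee_rot: [0.998, -0.068, -0.001, 0.001]
contact_force: [0.2, -0.8, -5.5]
gripper_width: 56.5
grasp_force: 67.4
```

```bash
python3 - <<'E'
from h import *
from scipy.spatial.transform import Rotation as Ro
s=monitor.read_state(); R=Ro.from_quat(s['ee_rot']).as_matrix(); p=s['position']; print(p,np.arctan2(R[1,0],R[0,0]),R[:,2],s['gripper_width'],s['joints'].round(2))
print('tool shift',R.T@(np.array([431.7,285.9,p[2]])-p))
E
```

```text
[431.10988763 283.64479305 167.65929946] -0.1352976028027633 [-0.00308344 -0.00279772 -0.99999133] 56.451417752878854 [ 0.9   0.26 -0.35 -0.   -0.97  0.54]
tool shift [ 0.28052443 -2.31418041 -0.00812901]
```

>>> send_rows(series=[[[1, -2.3, 20], [0, 0, 0], 45], [[0, 0, 30], [0, 0, 0], 45], [[0, 0, 25], [0, 0, 0], 45], [[0, 0, 20], [0, 0, 0], 45], [[0, 0, 12], [0, 0, 0], 45], [[0, 0, 10], [0, 0, 0], 45], [[0, 0, 6], [0, 0, 0], 45], [[0, 0, 0], [0, 0, 0], 45]])

```text
clock: 9.2
position: [433.2, 287.2, 46.0]
ee_rot: [0.998, -0.067, -0.0, 0.0]
contact_force: [-0.5, 0.4, -6.0]
gripper_width: 56.4
grasp_force: 67.3
```

>>> send_rows(series=[[[0, 0, 4], [0, 0, 0], 45], [[0, 0, 4], [0, 0, 0], 45], [[0, 0, 2], [0, 0, 0], 45], [[0, 0, 1.5], [0, 0, 0], 45], [[0, 0, 0], [0, 0, 0], 45]])

```text
clock: 9.7
position: [433.2, 287.5, 34.7]
ee_rot: [0.998, -0.067, -0.0, 0.0]
contact_force: [-0.2, -0.2, -6.3]
gripper_width: 56.4
grasp_force: 67.4
```

>>> send_rows(series=[[[0, 1, 1.5], [0, 0, 0], 45], [[0, 0, 1.5], [0, 0, 0], 45], [[0, 0, 0], [0, 0, 0], 45]])

```text
clock: 10.0
position: [433.0, 286.4, 31.6]
ee_rot: [0.998, -0.067, -0.0, 0.0]
contact_force: [0.2, 0.0, -5.0]
gripper_width: 56.4
grasp_force: 67.4
```

>>> send_rows(series=[[[0, 0, 1], [0, 0, 0], 45], [[0, 0, 0], [0, 0, 0], 45]])

```text
clock: 10.2
position: [433.2, 286.6, 31.1]
ee_rot: [0.998, -0.067, 0.0, -0.0]
contact_force: [-0.7, -0.8, -2.9]
gripper_width: 56.0
grasp_force: 67.6
```

>>> send_rows(series=[[[0, 0, 0.7], [0, 0, 0], 45], [[0, 0, 0], [0, 0, 0], 60], [[0, 0, 0], [0, 0, 0], 75], [[0, 0, 0], [0, 0, 0], 85], [[0, 0, 0], [0, 0, 0], 85], [[0, 0, 0], [0, 0, 0], 85], [[0, 0, -20], [0, 0, 0], 85], [[0, 0, -40], [0, 0, 0], 85]])

```text
clock: 11.0
position: [431.5, 284.8, 88.0]
ee_rot: [0.998, -0.067, -0.002, 0.003]
contact_force: [1.0, 0.1, -0.0]
gripper_width: 85.1
grasp_force: 0.0
```

>>> send_rows(series=[[[0, 0, -45], [0, 0, 0], 85], [[0, 0, -45], [0, 0, 0], 85], [[0, 0, -45], [0, 0, 0], 85], [[0, 0, -20], [0, 0, 0], 85], [[0, 0, 0], [0, 0, 0], 85], [[0, 0, 0], [0, 0, 0], 85]])

```text
clock: 11.6
position: [432.7, 286.3, 244.8]
ee_rot: [0.998, -0.067, -0.0, -0.0]
contact_force: [-0.3, 0.5, -0.2]
gripper_width: 85.3
grasp_force: 0.0
```

```bash
python3 - <<'E'
from h import *
save('wrist','w6.png'); s=monitor.read_state(); print(s['position'],s['ee_rot'],s['contact_force'],s['joints'].round(2))
im=load('w6')['im']; cv2.imwrite('pics/c6.png',cv2.resize(im[0:300,150:550],(800,600),interpolation=cv2.INTER_CUBIC)[:,:,::-1])
E
```

```text
[432.40474435 285.99760729 243.83406778] [ 9.97753539e-01 -6.69808924e-02 -9.37018963e-04  7.46127428e-04] [ 0.98601504 -0.43694425 -0.30597124] [ 0.9   0.19 -0.23 -0.   -1.15  0.54]
```

View pics/c6.png

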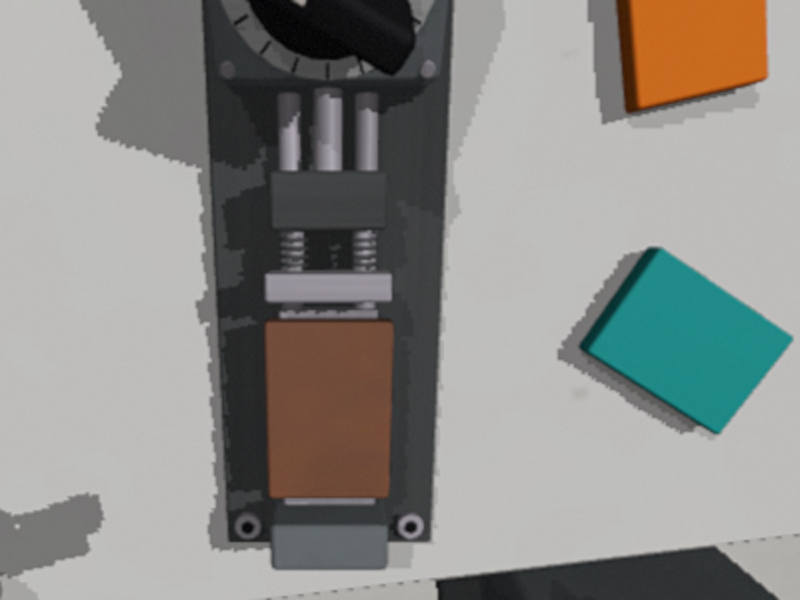

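The block lies square and centred on the bed (265–392, 320–497), between jaw plate and fixed jaw; the wing runs from upper left to lower right, as at knob 0. Next compute the knob pose and check it against the dark knob in the two earlier views.

```bash
cat > knob.py <<'E'
from h import *
from scipy.spatial.transform import Rotation as Ro
yaw=-0.134; Rc=Ro.from_euler('z',yaw).as_matrix(); O=np.array([431.7,285.9,0])+Rc@[48,0,0]
n=np.array([-np.sin(np.radians(35)),0,np.cos(np.radians(35))]); up=np.array([n[2],0,-n[0]]); left=np.array([0,1.,0]); F=np.array([122,0,78.])
def w(th): return up*np.cos(1.2-th)+left*np.sin(1.2-th)
def target(th,h):   # tool pose, TCP h above the face
    x=Rc@w(th); z=-Rc@n; return O+Rc@(F+h*n), np.column_stack([x,np.cross(z,x),z])
def delta(th,h):
    s=monitor.read_state(); R=Ro.from_quat(s['ee_rot']).as_matrix(); P,T=target(th,h)
    return R.T@(P-s['position']), Ro.from_matrix(R.T@T).as_rotvec()
E
python3 - <<'E'
from knob import *
print('O',O,'grip',O+Rc@(F+30*n))
for f in('w1','w2'):
    d=load(f); x=w(0); y=np.cross(n,x)
    wt=[O+Rc@(F+h*n+a*31*x+b*8*y) for h in(10,44) for a in(1,-1) for b in(1,-1)]
    di=[O+Rc@(F+h*n+30*(np.cos(t)*x+np.sin(t)*y)) for h in (0,10) for t in np.arange(0,6.3,.1)]
    p=proj(d,np.array(wt+di)); 
    m=np.zeros(d['im'].shape[:2],np.uint8); cv2.fillConvexPoly(m,cv2.convexHull(p.astype(np.float32)).astype(int),255)
    v=(d['im'].max(2)<38).astype(np.uint8)*255
    c=p.mean(0).astype(int); 
    n_,l,st,ce=cv2.connectedComponentsWithStats(v); 
    k=[i for i in range(1,n_) if st[i,4]>300 and abs(ce[i]-c).max()<40]
    print(f,'pred bbox',p.min(0).round(1),p.max(0).round(1),[(st[i].tolist(),ce[i].round(1).tolist(),'right/bottom',(st[i,:2]+st[i,2:4]).tolist()) for i in k])
    # wing top face prediction
    print(' wing top ends',proj(d,[O+Rc@(F+44*n+a*31*x) for a in(1,-1)]).round(1).tolist())
print(delta(0,100))
E
```

```text
O [479.26970045 279.48723156   0.        ] grip [583.12298539 265.48699481 102.57456133]
w1 pred bbox [346.2 100.5] [418.4 175.7] [([343, 104, 70, 87, 3346], [381.8, 137.2], 'right/bottom', [413, 191])]
 wing top ends [[352.0, 149.5], [413.3, 169.7]]
w2 pred bbox [141.2  -3. ] [227.3  81.8] [([143, 0, 107, 114, 4604], [191.0, 41.0], 'right/bottom', [250, 114])]
 wing top ends [[141.5, 45.7], [219.5, 73.7]]
(array([1.12105333e+02, 4.85948621e-02, 8.37207696e+01]), array([-0.36559012,  0.53735583, -1.15993927]))
```

>>> send_rows(series=[[[0, 0, 0], [-0.0406, 0.0597, -0.1289], 85], [[0, 0, 0], [-0.0406, 0.0597, -0.1289], 85], [[0, 0, 0], [-0.0406, 0.0597, -0.1289], 85], [[0, 0, 0], [-0.0406, 0.0597, -0.1289], 85], [[0, 0, 0], [-0.0406, 0.0597, -0.1289], 85], [[0, 0, 0], [-0.0406, 0.0597, -0.1289], 85], [[0, 0, 0], [-0.0406, 0.0597, -0.1289], 85], [[0, 0, 0], [-0.0406, 0.0597, -0.1289], 85]])

```text
clock: 12.45
position: [432.2, 286.5, 243.1]
ee_rot: [0.859, 0.433, 0.214, 0.169]
contact_force: [0.8, -0.8, 0.7]
gripper_width: 85.2
grasp_force: 0.0
```

>>> send_rows(series=[[[0, 0, 0], [-0.0406, 0.0597, -0.1289], 85], [[0, 0, 0], [0, 0, 0], 85], [[0, 0, 0], [0, 0, 0], 85]])

```text
clock: 12.75
position: [433.0, 285.8, 244.1]
ee_rot: [0.822, 0.483, 0.236, 0.186]
contact_force: [0.8, 1.1, 0.3]
gripper_width: 84.6
grasp_force: 0.0
```

```bash
python3 - <<'E'
from knob import *
s=monitor.read_state(); print(s['position'],s['joints'].round(2),delta(0,100))
E
```

```text
[433.03588575 285.80015017 244.11838986] [ 1.09  0.04 -0.82  0.95 -0.73  0.8 ] (array([ 15.72508465,  39.95544103, 132.79794394]), array([-3.07611444e-05,  1.15582141e-03, -2.70712895e-03]))
```

```bash
python3 -c "
from h import *
save('wrist','w7.png')"
```

>>> send_rows(series=[[[4, 10, 33], [0, 0, 0], 85], [[4, 10, 33], [0, 0, 0], 85], [[4, 10, 33], [0, 0, 0], 85], [[4, 10, 33], [0, 0, 0], 85], [[0, 0, 0], [0, 0, 0], 85], [[0, 0, 0], [0, 0, 0], 85]])

```text
clock: 13.4
position: [544.9, 271.6, 161.4]
ee_rot: [0.822, 0.483, 0.237, 0.186]
contact_force: [-0.4, 0.4, 0.4]
gripper_width: 85.3
grasp_force: 0.0
```

```bash
python3 - <<'E'
from knob import *
save('wrist','w8.png'); print(delta(0,100))
x=w(0); y=np.cross(n,x); out=[]
wt=np.array([O+Rc@(F+44*n+a*31*x+b*8*y) for a,b in((1,1),(1,-1),(-1,-1),(-1,1))])
fc=np.array([O+Rc@(F+30*(np.cos(t)*x+np.sin(t)*y)) for t in np.arange(0,6.3,.3)])
for f in('w1','w2','w7','w8'):
    d=load(f); im=d['im'].copy(); p=proj(d,wt); c=p.mean(0); print(f,p.round(0).tolist())
    r=75 if f in('w7','w8') else 50
    x0=int(np.clip(c[0]-r,0,640-2*r)); y0=int(np.clip(c[1]-r,0,480-2*r)); sc=300/(2*r); print(f,x0,y0,sc)
    c=cv2.resize(im[y0:y0+2*r,x0:x0+2*r],(300,300),interpolation=cv2.INTER_CUBIC)
    c=np.clip(255*(c/255.)**0.5,0,255).astype(np.uint8).copy()
    for q in (p-[x0,y0])*sc: cv2.circle(c,tuple(int(v) for v in q),2,(255,0,0),-1)
    for q in (proj(d,fc)-[x0,y0])*sc: cv2.circle(c,tuple(int(v) for v in q),1,(0,255,0),-1)
    out.append(c)
cv2.imwrite('pics/k.png',np.vstack([np.hstack(out[:2]),np.hstack(out[2:])])[:,:,::-1])
E
```

```text
(array([-2.23945941, -1.07774084,  1.50028855]), array([ 0.00135837, -0.00183894, -0.00265861]))
w1 [[348.0, 156.0], [356.0, 143.0], [418.0, 164.0], [408.0, 176.0]]
w1 332 109 3.0
w2 [[141.0, 55.0], [142.0, 36.0], [221.0, 65.0], [218.0, 82.0]]
w2 130 9 3.0
w7 [[352.0, 153.0], [370.0, 153.0], [367.0, 222.0], [350.0, 222.0]]
w7 284 112 2.0
w8 [[297.0, 211.0], [326.0, 211.0], [326.0, 312.0], [299.0, 312.0]]
w8 236 186 2.0
```

View pics/k.png

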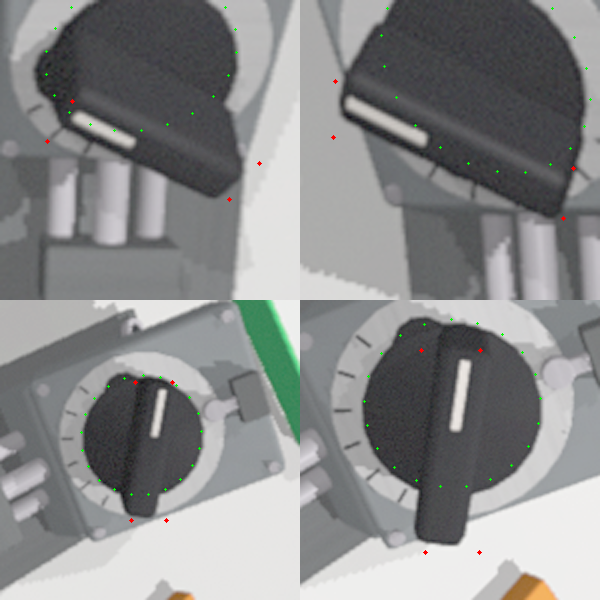

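The lower-right crop (w8) shows the dial matching the prediction (green ring), but the wing (top end ≈(468,345), bottom end ≈(440,543)) is turned about 0.14 rad clockwise of knob 0; this agrees with the 102.5 mm jaw gap measured. A stud stands by the dial at (555,375), so I'll go in with the fingers narrowed to 32 mm.

>>> send_rows(series=[[[-2.2, -1, 1.5], [0, 0, 0.138], 60], [[0, 0, 0], [0, 0, 0], 45], [[0, 0, 0], [0, 0, 0], 32], [[0, 0, 0], [0, 0, 0], 32], [[0, 0, 0], [0, 0, 0], 32], [[0, 0, 0], [0, 0, 0], 32], [[0, 0, 0], [0, 0, 0], 32]])

```text
clock: 14.15
position: [542.5, 270.7, 159.7]
ee_rot: [0.853, 0.427, 0.25, 0.169]
contact_force: [0.2, -0.0, 0.2]
gripper_width: 32.0
grasp_force: 0.0
```

```bash
python3 - <<'E'
from knob import *
save('wrist','w9.png'); print(delta(0.14,100)); s=monitor.read_state(); print(s['gripper_width'],s['joints'].round(2))
# white mark direction on the wing, cast on the plane h=44 of the face
for f in('w8','w9'):
    d=load(f); hsv=cv2.cvtColor(d['im'],cv2.COLOR_RGB2HSV); c=proj(d,O+Rc@(F+44*n+17*w(.1)))[0]
    m=cv2.inRange(hsv,(0,0,120),(179,60,255)); nn,l,st,ce=cv2.connectedComponentsWithStats(m)
    i=[i for i in range(1,nn) if 60<st[i,4]<700 and abs(ce[i]-c).max()<30]
    for j in i:
        pts=np.argwhere(l==j)[:,::-1].astype(float)
        P=[]
        for q in pts:
            o,v=ray(d,q); N=Rc@n; Q=O+Rc@(F+44*n); X=o+v*((Q-o)@N)/(v@N); e=Rc.T@(X-Q); P.append([e@up,e@left])
        P=np.array(P); vx,vy,x0,y0=cv2.fitLine(P.astype(np.float32),cv2.DIST_L2,0,.01,.01).ravel()
        # angle from up toward left = 1.2-th ; offset of line from axis
        a=np.arctan2(vy,vx)%np.pi; print(f,st[j].tolist(),'theta',1.2-a,'line offset from axis',-vy*x0+vx*y0,'centre along',vx*x0+vy*y0)
E
```

```text
(array([0.57305311, 0.52661343, 0.2466626 ]), array([ 0.00062104, -0.00225556,  0.00160354]))
32.337156696040815 [ 0.68  0.25 -0.85  1.53 -0.43  0.39]
w8 [311, 216, 10, 35, 174] theta 0.14161682 line offset from axis 0.43192816 centre along 18.586899
w9 [313, 212, 5, 36, 179] theta 0.13603151 line offset from axis 0.2707634 centre along 18.544344
```

>>> send_rows(series=[[[0.5, 0.5, 15], [0, 0, 0], 32], [[0, 0, 15], [0, 0, 0], 32], [[0, 0, 10], [0, 0, 0], 32], [[0, 0, 0], [0, 0, 0], 32]])

```text
clock: 14.6
position: [566.4, 266.7, 126.0]
ee_rot: [0.853, 0.426, 0.248, 0.169]
contact_force: [0.1, -0.3, 0.7]
gripper_width: 32.2
grasp_force: 0.0
```

```bash
python3 - <<'E'
from knob import *
print(delta(0.14,13)); s=monitor.read_state(); print(s['gripper_width'],s['joints'].round(2))
E
```

```text
(array([ 1.02531483, -0.23847322, 45.81011465]), array([0.0003217 , 0.00037082, 0.00129423]))
32.167330592341735 [ 0.56  0.33 -0.84  1.79 -0.39  0.23]
```

>>> send_rows(series=[[[1, -0.2, 10], [0.0436, -0.0245, 0], 32], [[0, 0, 10], [0, 0, 0], 32], [[0, 0, 0], [0, 0, 0], 32], [[0, 0, 0], [0, 0, 0], 32]])

```text
clock: 15.0
position: [577.1, 267.1, 111.0]
ee_rot: [0.859, 0.43, 0.23, 0.156]
contact_force: [0.2, 0.3, -0.3]
gripper_width: 32.0
grasp_force: 0.0
```

```bash
python3 - <<'E'
from knob import *
print(delta(0.14,13)); s=monitor.read_state(); print(s['gripper_width'],s['joints'].round(3),s['contact_force'])
E
```

```text
(array([2.58970011e-02, 1.78166399e+00, 2.74399096e+01]), array([-0.04281502,  0.02253195,  0.00178301]))
31.983609994470598 [ 0.556  0.359 -0.811  1.716 -0.349  0.298] [ 0.22226513  0.30155877 -0.27603871]
```

>>> send_rows(series=[[[0, 1.5, 7], [0, 0, 0], 32], [[0, 0, 8], [0, 0, 0], 32], [[0, 0, 6], [0, 0, 0], 32], [[0, 0, 0], [0, 0, 0], 32], [[0, 0, 0], [0, 0, 0], 32]])

```text
clock: 15.5
position: [589.2, 264.9, 94.3]
ee_rot: [0.859, 0.43, 0.23, 0.156]
contact_force: [0.7, 0.1, -0.1]
gripper_width: 32.0
grasp_force: 0.0
```

```bash
python3 - <<'E'
from knob import *
print(delta(0.14,19)); s=monitor.read_state(); print(s['gripper_width'],s['joints'].round(3),s['contact_force'])
E
```

```text
(array([-0.3310219 , -0.06832236,  0.68189945]), array([-0.04268415,  0.02204495,  0.00143295]))
31.956376648469806 [ 0.5    0.396 -0.798  1.849 -0.333  0.212] [ 0.70068909  0.07787626 -0.08814473]
```

>>> send_rows(series=[[[0, 0, 0], [0, 0, 0], 20], [[0, 0, 0], [0, 0, 0], 10], [[0, 0, 0], [0, 0, 0], 5], [[0, 0, 0], [0, 0, 0], 5], [[0, 0, 0], [0, 0, 0], 5]])

```text
clock: 16.0
position: [588.8, 265.5, 94.4]
ee_rot: [0.859, 0.431, 0.23, 0.156]
contact_force: [-5.5, 1.2, 3.9]
gripper_width: 15.0
grasp_force: 58.9
```

>>> send_rows(series=[[[0, 0, 0], [0, 0, 0.1], 5], [[0, 0, 0], [0, 0, 0.1], 5], [[0, 0, 0], [0, 0, 0.1], 5], [[0, 0, 0], [0, 0, 0.1], 5], [[0, 0, 0], [0, 0, 0], 5]])

```text
clock: 16.5
position: [588.8, 265.8, 94.3]
ee_rot: [0.927, 0.251, 0.257, 0.106]
contact_force: [-4.8, 0.9, 4.2]
gripper_width: 14.8
grasp_force: 58.3
```

```bash
python3 - <<'E'
from knob import *
print(delta(0.54,19)); s=monitor.read_state(); print(s['joints'].round(3),s['contact_force'],s['wrist_torque'],s['gripper_width'])
E
```

```text
(array([-0.42000924,  0.96278461,  1.01687116]), array([-0.03202381,  0.03619721,  0.00125959]))
[ 0.5    0.396 -0.799  1.851 -0.332 -0.19 ] [-4.79919264  0.90601328  4.17127034] [0.27190826 1.35748866 0.01655257] 14.76974703944943
```

>>> send_rows(series=[[[0, 0, 0], [0, 0, 0.11], 5], [[0, 0, 0], [0, 0, 0.11], 5], [[0, 0, 0], [0, 0, 0.11], 5], [[0, 0, 0], [0, 0, 0.11], 5], [[0, 0, 0], [0, 0, 0.11], 5], [[0, 0, 0], [0, 0, 0.11], 5], [[0, 0, 0], [0, 0, 0.1], 5], [[0, 0, 0], [0, 0, 0], 5]])

```text
clock: 17.3
position: [588.7, 266.3, 94.2]
ee_rot: [0.954, -0.11, 0.277, 0.003]
contact_force: [-5.1, 3.0, 3.8]
gripper_width: 14.9
grasp_force: 59.4
```

>>> send_rows(series=[[[0, 0, 0], [0, 0, 0.1], 5], [[0, 0, 0], [0, 0, 0.1], 5], [[0, 0, 0], [0, 0, 0.1], 5], [[0, 0, 0], [0, 0, 0.1], 5], [[0, 0, 0], [0, 0, 0.1], 5], [[0, 0, 0], [0, 0, 0.1], 5], [[0, 0, 0], [0, 0, 0.1], 5], [[0, 0, 0], [0, 0, 0], 5]])

```text
clock: 18.1
position: [589.0, 266.7, 94.4]
ee_rot: [0.859, -0.431, 0.261, -0.092]
contact_force: [-4.9, 2.5, 2.8]
gripper_width: 14.7
grasp_force: 60.9
```

```bash
python3 - <<'E'
from knob import *
print(delta(2.04,19)); s=monitor.read_state(); print(s['joints'].round(3),s['contact_force'],s['wrist_torque'],s['gripper_width'])
R=Ro.from_quat(s['ee_rot']).as_matrix(); print('torque about tool',R.T@s['wrist_torque'])
E
```

```text
(array([1.4867248 , 1.31545747, 1.0020871 ]), array([0.03228989, 0.03700111, 0.04307002]))
[ 0.5    0.396 -0.797  1.851 -0.331 -1.648] [-4.88237684  2.50234195  2.76207772] [1.39304457 0.92376588 0.71481156] 14.736225822930514
torque about tool [ 0.22229995 -1.80291004  0.07050034]
```

>>> send_rows(series=[[[0, 0, 0], [0, 0, 0.05], 5], [[0, 0, 0], [0, 0, 0.05], 5], [[0, 0, 0], [0, 0, 0], 5], [[0, 0, 0], [0, 0, 0], 5]])

```text
clock: 18.5
position: [589.1, 266.7, 94.4]
ee_rot: [0.838, -0.47, 0.257, -0.105]
contact_force: [-4.5, 3.1, 2.8]
gripper_width: 15.2
grasp_force: 69.4
```

```bash
python3 - <<'E'
from knob import *
print(delta(2.04,19)); s=monitor.read_state()
R=Ro.from_quat(s['ee_rot']).as_matrix(); print('torque about tool',R.T@s['wrist_torque'],R.T@s['contact_force'])
E
```

```text
(array([1.57634022, 1.23169772, 1.01839361]), array([ 0.03347179,  0.0343239 , -0.05000246]))
torque about tool [ 0.2126148  -1.65426039 -1.44981568] [-3.63492476  0.4518035  -4.91953462]
```

The knob is at its end stop (1.45 Nm reaction). Ease off, let go, back away along the tool axis.

>>> send_rows(series=[[[0, 0, 0], [0, 0, -0.05], 5], [[0, 0, 0], [0, 0, 0], 20], [[0, 0, 0], [0, 0, 0], 32], [[0, 0, 0], [0, 0, 0], 32], [[0, 0, 0], [0, 0, 0], 32], [[0, 0, -10], [0, 0, 0], 32], [[0, 0, -20], [0, 0, 0], 32], [[0, 0, -20], [0, 0, 0], 32]])

```text
clock: 19.3
position: [562.8, 267.2, 135.8]
ee_rot: [0.847, -0.454, 0.26, -0.097]
contact_force: [1.1, 0.5, 0.3]
gripper_width: 31.7
grasp_force: 0.0
```

>>> send_rows(series=[[[0, 0, -25], [0, 0, 0], 32], [[0, 0, -30], [0, 0, 0], 32], [[0, 0, -30], [0, 0, 0], 32], [[0, 0, -30], [0, 0, 0], 32], [[0, 0, -30], [0, 0, 0], 32], [[0, 0, 0], [0, 0, 0], 32], [[0, 0, 0], [0, 0, 0], 32]])

```text
clock: 20.0
position: [486.1, 278.7, 259.2]
ee_rot: [0.847, -0.453, 0.26, -0.098]
contact_force: [0.4, 0.2, -0.8]
gripper_width: 32.0
grasp_force: 0.0
```

```bash
python3 - <<'E'
from knob import *
save('wrist','w10.png'); save('top','top1.png'); s=monitor.read_state(); print(s['position'],s['joints'].round(2),s['contact_force'])
d=load('w10'); c=proj(d,O+Rc@(F+44*n+17*w(2.04)))[0]; print('mark expected',c)
m=cv2.inRange(cv2.cvtColor(d['im'],cv2.COLOR_RGB2HSV),(0,0,120),(179,60,255)); nn,l,st,ce=cv2.connectedComponentsWithStats(m)
for j in [i for i in range(1,nn) if 30<st[i,4]<700 and abs(ce[i]-c).max()<40]:
    P=[]
    for q in np.argwhere(l==j)[:,::-1].astype(float):
        o,v=ray(d,q); N=Rc@n; Q=O+Rc@(F+44*n); X=o+v*((Q-o)@N)/(v@N); e=Rc.T@(X-Q); P.append([e@up,e@left])
    vx,vy,x0,y0=cv2.fitLine(np.array(P,np.float32),cv2.DIST_L2,0,.01,.01).ravel(); a=np.arctan2(vy,vx)
    if vx*x0+vy*y0<0:a+=np.pi
    print(st[j].tolist(),ce[j],'theta',(1.2-a+np.pi)%(2*np.pi)-np.pi)
t=load('top1'); p=proj(t,Rc@[-58,0,48]+O)[0]; k=brown(t,*p,r=30); r=cv2.minAreaRect(k); bx=cv2.boxPoints(r); 
W=np.array([Rc.T@(onz(t,q,48)-O) for q in bx]); print('block in clamp frame',W.round(1).tolist(),W.mean(0))
p=proj(d,O+Rc@[-58,0,48])[0]; print('block px w10',p)
im=t['im'][190:320,165:245]; 
E
```

```text
[486.23006675 277.66000988 257.55806072] [ 0.98  0.09 -0.7   0.83 -0.7  -1.02] [-0.13094421  0.20505336 -0.03069624]
mark expected [314.55019028 193.38898019]
[271, 181, 27, 57, 508] [279.2519685  208.32874016] theta 1.7990015
[313, 181, 3, 24, 71] [314.01408451 192.33802817] theta 2.0455277
[344, 215, 7, 11, 39] [346.74358974 219.        ] theta 2.3936207
block in clamp frame [[-98.2, 28.1, 48.0], [-16.0, 30.3, 48.0], [-16.3, -32.9, 48.0], [-98.5, -34.6, 48.0]] [-57.26617101  -2.24781945  48.        ]
block px w10 [456.29766366 341.31817397]
```

The knob mark reads 2.05 rad. The block spans clamp x ≈ -98 to -16 mm, so it is seated on the fixed jaw with the springs compressed, and the arm is clear.

```bash
python3 -c "
from bench import job_done; print(job_done())"
```

```text
the job is handed in; nothing more can be done
None
```

I laid the steel block on the clamp bed and turned the knob past its detent to the end stop, where it stayed at about 2.05 rad with the block held against the fixed jaw. I then moved the arm clear and handed the job in at about 20 s.

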